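# Fit the fine grinding disc to the seed mill

## Task

Pull the drawer of the small grey cabinet fully open, take out the fine grinding disc (blue ring) and leave the coarse one (orange ring) in its hole. Put the disc's shaft into the drive hub of the seed mill, turn it until its key slips into the keyway, and press it fully home against the spring in the hub. Finish while still gripping the disc and pressing it fully home, so that I can tighten the set screw; leave the other things on the desk where they are.

Things in the scene. Friction and masses are not known exactly. Their poses are not given: they have to be found in the camera images.
- cabinet: grey sheet-metal accessory cabinet, 150 deep (x) x 190 wide (y) x 123 mm high, fixed, with one drawer behind a blue front. Origin: centre of its underside; the front faces its own -x and the drawer slides out along -x. The blue front's upper edge is at z = 0.114 m.
- drawer (a joint): the drawer's travel in m: 0 shut (at the start), 0.10 fully open, where it stops; about 1.5 N friction, stays where it is left. Open it fully: the discs' holes are then 56 mm in front of the cabinet's front edge; opened less, there is less room for the gripper.
- drawer_knob (a point): centre of the round aluminium knob on the drawer front, z = 0.094 m, 27 mm in front of the blue front, 29 mm below the cabinet's top: head 22 mm in diameter and 21 mm long (axis along the cabinet's x) on a 12 mm neck. Can be pinched from above with the fingers closing along the cabinet's y. Moves with the drawer.
- disc_fine: fine grinding disc with a BLUE ring, 200 to 300 g, shaft down in one of the two holes of the black holder in the drawer (which one varies). Origin: centre of the shaft's tip, z up. From the tip: shaft 16 mm in diameter to z 34 mm, first 3 mm tapered; disc 56 mm wide (60 over its teeth) from z 34 to 46; dark grip block from z 46 to 86 mm. In the drawer its origin is at z = 0.018 m.
- fine_grip (a point): on the fine disc's axis, 72 mm above the shaft's tip, in the grip block: 30 mm along the disc's own x, 22 mm along its own y between two flats. Grip the flats here from above, fingers closing along the disc's y. The frame is the disc's.
- fine_key (a point): foot of the brass key of the fine disc, 12 mm above the shaft's tip: the key is 6 mm wide, stands out 4.5 mm from the shaft towards the disc's own -x and runs up to the disc; the 12 mm below it are plain shaft. A white dot on the blue ring lies over it. In the drawer it points to the drawer front, within 0.45 rad.
- disc_coarse: coarse grinding disc, same shape, with an ORANGE ring; it stands in the other hole, 72 mm beside the fine one, and stays there. Origin as for disc_fine (tip of its shaft).
- seed_mill: white bench mill, housing 155 (x) x 150 (y) x 90 mm high, fixed, front panel facing its own -x. On top an open aluminium grinding chamber, 100 mm outside, 88 mm inside diameter, rim at z = 0.140 m, with the drive hub in its centre. Origin: centre of the underside.
- drive_hub: steel hub in the chamber, 42 mm in diameter. Origin: centre of the bore at the flat upper face, z = 0.130 m, z up. Bore 18 mm wide, 40 deep; keyway 8 mm wide towards the hub's own -x (red dot beside it), heading within 0.5 rad of the mill's -x. Turns only against 0.8 N m. Out of line the key rests on the face with the tip 12 mm in; in line (about 0.1 rad) it slides in.
- thrust_pin (a joint): travel in m of the spring pin in the bore: 0 at rest, its head 22 mm below the hub's face; 0.012 when the disc is fully home, its underside on the hub's face and its tip 34 mm below it. The spring pushes up with about 5 N at 0 and 14 N at 0.012, so a disc let go rises again by about 12 mm.
- mug: white mug, bystander
- petri_a: petri dish with pale seeds, bystander
- petri_b: petri dish with dark seeds, bystander
- jar: seed jar, 100 mm wide and 102 mm high, bystander

How it is judged:
By the outcome, as a careful person would: the job done as asked, in the order asked, and still so for the second after the job is handed in, while the arm keeps its last pose, push and grip.
It also fails if it takes over 54 s, if anything falls off the work surface, if the arm or the gripper's body presses on something with over 40 N, if the wrist force passes 120 N, or if a joint passes its speed limit or range.

## Robot

A 6-joint arm with a two-finger parallel gripper is mounted at the origin on the work surface; the furniture and walls round the work are solid. World frame = base frame: x ahead of the robot, y to its left, z up, the work surface at z = 0. Lengths are in m, angles in degrees, forces in N, time in s.
With the tool pointing down it reaches from about 0.4 to 0.825 m from the base axis. Payload 7 kg.
Tool frame: the origin (TCP) lies midway between the tips of the shut fingers; the grasp point (between the pads) lies 19 mm behind it; z points along the fingers, y is the line along which they close (so a half turn about z gives the same grasp; the last joint's range is limited). The gripper opens to 88 mm and grips with 3 to 60 N. Pads are 19 mm wide; open, the fingers measure 130 mm over their backs; the gripper's body (78 mm by 193 mm) begins 47 mm behind the grasp point.
Start: joints at [88.871, 20.546, 0.682, 0, -70.136, -16.507], TCP at [0.205, 0.643, 0.227] pointing down, gripper open.
Joint ranges: [-176.03, 176.03], [-82.01, 121.73], [-58.28, 71.71], [-173.87, 95.51], [-174.79, -0.11], [-173.66, 173.66]. Speed limits (degrees/s): [136.94, 136.94, 172.46, 180, 180, 180].

## Interface

Orientations are given as a 3x3 rotation matrix whose columns are the frame's x, y, z axes.
In Python, from rig import robot gives the robot as it stands. Calls block until the motion is done:
- robot.goto(position, orientation): joint-space move of the TCP to a pose.
- robot.servo_line(position, ori=None, speed=0.15): straight line of the TCP; ori=None keeps the orientation; speed is the mean speed in m/s.
- robot.movej(angles): joint-space move.
- robot.move_gripper(opening): opening from 0.0 (shut) to 1.0 (fully open); the grip force is fixed at half the most; returns when the fingers have stopped.
- robot.dwell(seconds).
- robot.ik(position, orientation): joint angles nearest the present ones, or None.
- robot.grab_frame(name): name is "scene" or "top" or "wrist"; returns (picture, depth): 420x560x3 uint8, red, green, blue; 420x560 float32, m along the optical axis (not along the pixel's ray), 0 where there is no reading.
- robot.camera_info(name): a dict with "vfov" (degrees; the focal length in pixels is half the picture's height over the tangent of half this angle, whatever the lens; pixels are square), "cx", "cy" (the principal point, pixels), "view" (4x4, takes a point from world to camera coordinates); the wrist camera has in their place "T_tool_cam" (4x4, takes a point from camera to tool coordinates, whose origin is the TCP and whose axes are the flange's). Camera axes: x right, y down, z forward; pixel columns grow to the right and rows downward; lengths in m; the calibration is good to about 2 mm. A picture is of the moment at which its call begins: read the wrist's pose just before it. camera_info takes no time and is no camera call.
A pose or a line that the arm cannot do raises robot.Unreachable and nothing moves.
- robot.job_done(): hands the job in; it is judged then, once.
Readings, each from a call of its own:
- robot.read_t(): time.
- robot.read_qpos(): joint angles.
- robot.read_qvel(): joint speeds.
- robot.read_effort(): joint torques, N m.
- robot.read_position(): TCP position.
- robot.read_tcp_rot(): TCP orientation.
- robot.read_force(): force on the tool from outside, world axes, zero at the start.
- robot.read_ft_torque(): the same for the moment, N m.
- robot.read_grip_width(): opening from 0.0 (shut) to 1.0 (fully open).
- robot.read_finger_force(): force on a finger pad.
Only numpy, scipy, OpenCV 4.12 (cv2) and the standard library are available. Lean on these libraries where they do the work, as an engineer would, in place of code of your own. Each camera call takes 0.05 s, during which the arm holds its last target. There are 200 camera calls.

## Working session

There is one attempt and no reset: what is moved stays moved. The work goes in short steps, each a Python script; the robot and the scene stay as the last script left them, time stands still between calls to the robot, and variables do not carry over. Pictures are saved under pics/ and viewed, at most 10 in all, crops included, and the job is handed in when it is done.

```bash
ls; mkdir -p pics
python3 - <<'E'
from rig import robot
import cv2,numpy as np
for n in ["scene","top"]:
    im,d=robot.grab_frame(n); cv2.imwrite(f"pics/{n}0.png",im[:,:,::-1]); np.savez(f"pics/{n}0.npz",im=im,d=d)
    i=robot.camera_info(n); print(n,i['vfov'],i['cx'],i['cy'],np.round(i['view'],3).tolist())
print(robot.camera_info("wrist")); print(robot.read_t())
E
```

```text
pics
scene 51.49774116012664 277.31795132612723 213.2498890456211 [[-0.655, -0.756, 0.005, 0.29], [-0.511, 0.439, -0.739, 0.354], [0.556, -0.487, -0.674, 0.668], [0.0, 0.0, 0.0, 1.0]]
top 51.57992889098883 282.9147277608776 218.8255163754729 [[-0.026, -1.0, -0.017, -0.039], [-0.992, 0.028, -0.123, 0.5], [0.123, 0.014, -0.992, 0.955], [0.0, 0.0, 0.0, 1.0]]
{'vfov': 65.1614680411415, 'cx': 289.3341251118203, 'cy': 215.90951749846647, 'T_tool_cam': array([[-1.26071436e-04, -9.65404885e-01, -2.60755425e-01,
         6.99950966e-02],
       [ 9.99999793e-01,  4.27327553e-05, -6.41696413e-04,
         4.31266510e-04],
       [ 6.30639649e-04, -2.60755452e-01,  9.65404680e-01,
        -1.58761105e-01],
       [ 0.00000000e+00,  0.00000000e+00,  0.00000000e+00,
         1.00000000e+00]])}
0.1
```

View pics/scene0.png

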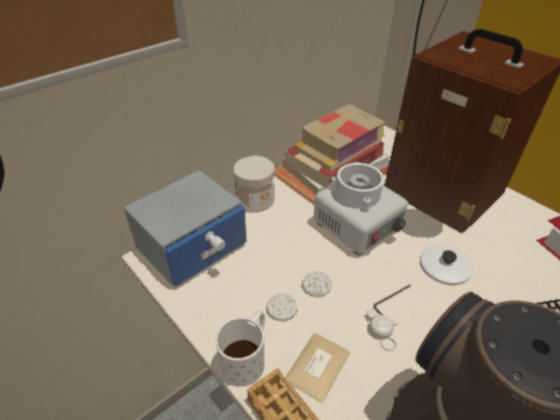

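View pics/top0.png

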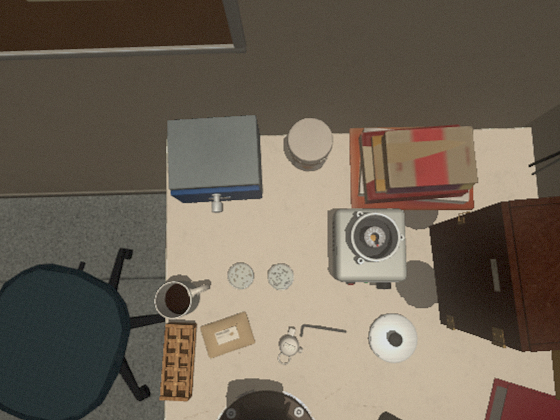

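The scene view shows the grey cabinet (190,225), its knob (213,240), and the mill (360,205). In the top view the cabinet top spans (168–260, 117–190), the knob is at (217,203), and the mill's hub is at about (375,237). Next I'll measure these.

```bash
cat > h.py <<'E'
from rig import robot
import cv2,numpy as np
def cam(n,T=None):
    i=robot.camera_info(n); f=210/np.tan(np.radians(i['vfov']/2))
    if n=="wrist":
        Tt=np.eye(4); Tt[:3,:3]=robot.read_tcp_rot(); Tt[:3,3]=robot.read_position(); M=Tt@i['T_tool_cam']
    else: M=np.linalg.inv(i['view'])
    return f,i['cx'],i['cy'],M
def grab(n,name=None):
    c=cam(n); im,d=robot.grab_frame(n)
    if name: cv2.imwrite(f"pics/{name}.png",im[:,:,::-1])
    return im,d,c
def rays(c,uv):
    f,cx,cy,M=c; uv=np.atleast_2d(uv).astype(float)
    v=np.c_[(uv[:,0]-cx)/f,(uv[:,1]-cy)/f,np.ones(len(uv))]@M[:3,:3].T
    return M[:3,3],v
def onplane(c,uv,z):
    o,v=rays(c,uv); return o+v*((z-o[2])/v[:,2])[:,None]
def pmap(c,d):
    h,w=d.shape; u,v=np.meshgrid(np.arange(w),np.arange(h)); o,r=rays(c,np.c_[u.ravel(),v.ravel()])
    return (o+r*d.ravel()[:,None]).reshape(h,w,3)
def R(a): # tool down, fingers (y) closing along heading a
    y=np.array([np.cos(a),np.sin(a),0]); z=np.array([0,0,-1.]); return np.c_[np.cross(y,z),y,z]
E
python3 - <<'E'
from h import *
for n in ["top","scene"]:
    q=np.load(f"pics/{n}0.npz"); im,d=q['im'],q['d']; c=cam(n); P=pmap(c,d)
    H=cv2.cvtColor(im,cv2.COLOR_RGB2HSV)
    box=np.zeros(d.shape,bool)
    if n=="top": box[100:215,150:275]=1
    else: box[160:290,110:260]=1
    top=box&(abs(P[...,2]-.123)<.008)&(H[...,1]<80)
    cs,_=cv2.findContours(top.astype(np.uint8),cv2.RETR_EXTERNAL,cv2.CHAIN_APPROX_NONE); k=max(cs,key=cv2.contourArea)[:,0]
    W=onplane(c,k,.123)[:,:2].astype(np.float32); r=cv2.minAreaRect(W); print(n,"cab top",r, cv2.boxPoints(r).tolist(), 'z med',np.median(P[top][:,2]))
    blue=box&(H[...,0]>100)&(H[...,0]<125)&(H[...,1]>120)
    print("blue",blue.sum(),P[blue].min(0),P[blue].max(0))
    # rim of chamber
    b2=np.zeros(d.shape,bool)
    if n=="top": b2[200:290,325:412]=1
    else: b2[160:210,330:390]=1
    rim=b2&(abs(P[...,2]-.140)<.005)
    cs,_=cv2.findContours(rim.astype(np.uint8),cv2.RETR_EXTERNAL,cv2.CHAIN_APPROX_NONE); k=max(cs,key=cv2.contourArea)[:,0]
    (e,ax,an)=cv2.fitEllipse(k); print("rim",e,ax,onplane(c,[e],.14),cv2.minEnclosingCircle(onplane(c,k,.14)[:,:2].astype(np.float32)))
    hub=b2&(abs(P[...,2]-.130)<.004); print("hubpts",hub.sum(),P[hub].mean(0) if hub.any() else 0)
    mt=b2&(abs(P[...,2]-.09)<.006)&(H[...,1]<90)
    if n=="top": print("mill",cv2.minAreaRect(P[mt|rim][:,:2].astype(np.float32)))
    red=b2&((H[...,0]<8)|(H[...,0]>172))&(H[...,1]>130); print("red",red.sum(),P[red].mean(0) if red.any() else 0, np.argwhere(red)[:8].tolist())
    if n=="top":
        kb=box&(np.arange(420)[:,None]>193)&(P[...,2]>.06); print("knob",P[kb&(H[...,1]<80)].mean(0),(kb&(H[...,1]<80)).sum(), np.percentile(P[kb&(H[...,1]<80)],[2,98],axis=0).tolist())
        cv2.imwrite("pics/crop1.png",np.hstack([cv2.resize(im[110:220,150:270,::-1],None,fx=3.3,fy=3.3,interpolation=2),cv2.resize(im[200:310,325:445,::-1],None,fx=3.3,fy=3.3,interpolation=2)]))
E
```

```text
top cab top ((0.6330798864364624, 0.0918717160820961), (0.15279218554496765, 0.1897800862789154), 1.4542243480682373) [[0.5543002486228943, 0.1847923845052719], [0.559116542339325, -0.004926566034555435], [0.7118595242500305, -0.001048952341079712], [0.7070432305335999, 0.18866999447345734]] z med 0.12337475548038646
blue 69 [0.54656685 0.09763661 0.11031693] [0.55467205 0.18013609 0.11877929]
rim (374.7459411621094, 236.1064910888672) (48.29887771606445, 49.631248474121094) [[ 0.44474855 -0.23602566  0.14      ]] ((0.4452117085456848, -0.236011803150177), 0.050020765513181686)
hubpts 348 [ 0.4463157  -0.23725828  0.13012518]
mill ((0.432747483253479, -0.2358788102865219), (0.14650215208530426, 0.15062777698040009), 88.94986724853516)
red 268 [ 0.52338634 -0.30215756  0.01835774] [[200, 406], [200, 408], [200, 411], [201, 358], [201, 394], [201, 395], [201, 397], [201, 398]]
knob [0.53469493 0.09535052 0.11033634] 386 [[0.37703055819438624, -0.0655921267502844, 0.061875974448408186], [0.5504936329998872, 0.17478168804331537, 1.0085612483101074]]
scene cab top ((0.6423599123954773, 0.08056995272636414), (0.18337436020374298, 0.2630435526371002), 1.339158296585083) [[0.5476239919662476, 0.20991301536560059], [0.5537714958190918, -0.0530586801469326], [0.737095832824707, -0.048773109912872314], [0.7309483289718628, 0.21419858932495117]] z med 0.1219262371739902
blue 386 [-0.0004675   0.00167409  0.04992022] [0.61570293 0.38856019 0.7100126 ]
rim (360.43756103515625, 177.5545196533203) (28.180381774902344, 46.19792556762695) [[ 0.44012818 -0.23239276  0.14      ]] ((0.44209355115890503, -0.23299242556095123), 0.051700785756111145)
hubpts 439 [ 0.44306708 -0.2349635   0.12945132]
red 67 [ 0.52611925 -0.29987472  0.08513028] [[160, 351], [160, 352], [160, 353], [160, 354], [160, 355], [160, 356], [160, 357], [160, 358]]
```

View pics/crop1.png

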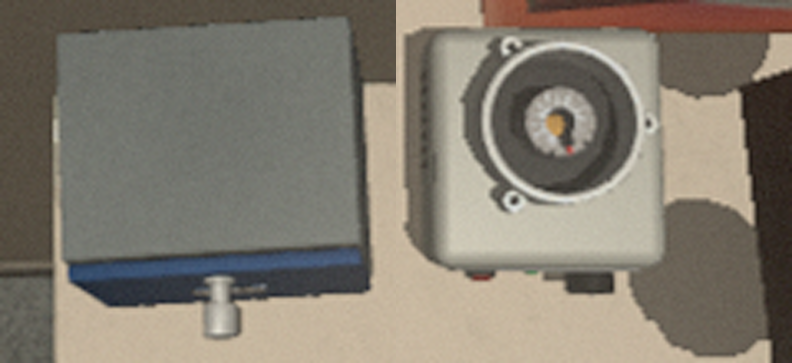

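The crops show the knob head centred at about pixel (217,207) and the cabinet yawed about 1.5°. The hub's red dot is below and right of the hub centre, so the keyway faces roughly −x and slightly −y. Next I'll move above the knob and refine its position with the wrist camera.

Run:
```python
from h import *
yaw=np.radians(1.45); 
print(onplane(cam("top"),[[217,207]],.1))
p=np.array([.529,.0894,.22])
for s in (90,-90):
    for pos in (p,[.5,.09,.1],[.445,-.236,.2]): print(s,np.round(robot.ik(np.array(pos),R(yaw+np.radians(s))),1) )
best=min((90,-90),key=lambda s:abs(robot.ik(p,R(yaw+np.radians(s)))[5]))
print(best); robot.goto(p,R(yaw+np.radians(best)))
im,d,c=grab("wrist","w1"); P=pmap(c,d); H=cv2.cvtColor(im,cv2.COLOR_RGB2HSV)
hi=(P[...,2]>.08)&(P[...,2]<.112)&(H[...,1]<90)&(np.hypot(P[...,0]-.529,P[...,1]-.09)<.035)
r=(P[hi][:,:2]-p[:2])@np.array([[np.cos(yaw),-np.sin(yaw)],[np.sin(yaw),np.cos(yaw)]])
print(hi.sum(),np.percentile(r,[1,5,50,95,99],axis=0).round(4).tolist(),P[hi][:,2].max(),robot.read_position(),robot.read_t(),robot.read_grip_width())
```

```text
[[0.51883534 0.08596012 0.1       ]]
90 [  30.5    7.8  -17.4    0.   -64.9 -119.1]
90 [  32.4   12.   -29.8    0.   -48.2 -120.9]
90 [ -5.6   5.5 -22.8   0.  -61.7 -83. ]
-90 [ 30.5   7.8 -17.4   0.  -64.9  60.9]
-90 [ 32.4  12.  -29.8   0.  -48.2  59.1]
-90 [ -5.6   5.5 -22.8   0.  -61.7  97. ]
-90
833 [[-0.0198, -0.0222], [-0.0183, -0.01], [-0.0039, -0.001], [0.0145, 0.0086], [0.0175, 0.0097]] 0.11194438643712917 [0.52905463 0.0900913  0.2199456 ] 2.4417 0.997924041593166
```

View pics/w1.png

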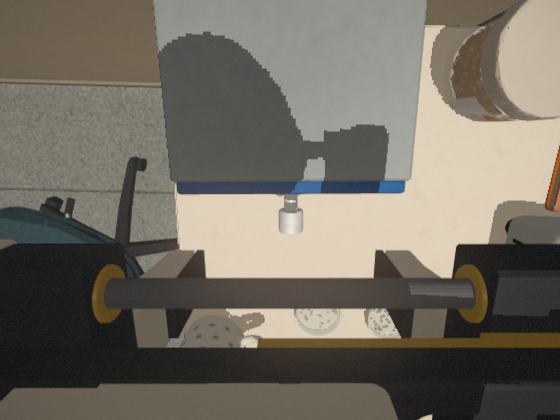

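The wrist view shows the knob head at (291,221), on a horizontal neck, with the cabinet's front edge level in the image, so the yaw is right. Next I'll grip the knob and pull until the drawer stops.

Run:
```python
from h import *
yaw=np.radians(1.45); ex=np.array([np.cos(yaw),np.sin(yaw),0])
k=onplane(cam("wrist"),[[291,220.5]],.103)[0]; k[2]=.094; print("knob",k)
robot.servo_line(k+[0,0,.05-.019],speed=.2)
robot.servo_line(k+[0,0,-.019],speed=.1)
print(robot.read_force()); robot.move_gripper(0.0); print("grip",robot.read_grip_width()*88,robot.read_finger_force(),robot.read_force())
p0=robot.read_position()
robot.servo_line(p0-ex*.09,speed=.08); print(robot.read_force()@ex)
for s in np.arange(.093,.112,.0015):
    robot.servo_line(p0-ex*s,speed=.04); f=robot.read_force()@ex; print(round(s,4),round((p0-robot.read_position())@ex,4),f)
    if f>12: break
print("grip",robot.read_grip_width()*88,robot.read_t())
```

```text
knob [0.52039973 0.08820243 0.094     ]
[-0.77636638  0.80656289  0.27658026]
grip 21.18217611836383 30.00318557024002 [-2.00378041  5.52701109 -0.14719415]
-1.7113729389456624
0.093 0.0931 -0.08512735066531033
0.0945 0.0946 1.7755374691386692
0.096 0.0962 1.6314696725355784
0.0975 0.0978 -0.06964483605716276
0.099 0.0993 0.04947645373675288
0.1005 0.1001 3.6578945798048697
0.102 0.1002 14.791501703927912
grip 20.819097576084253 7.8
```

Run:
```python
from h import *
yaw=np.radians(1.45)
robot.move_gripper(0.8); p=robot.read_position()
robot.servo_line(p+[0,0,.08],speed=.25)
robot.goto(np.array([.455,.088,.25]),R(yaw-np.pi/2))
im,d,c=grab("wrist","w2"); np.savez("pics/w2.npz",im=im,d=d,M=c[3]); P=pmap(c,d); H=cv2.cvtColor(im,cv2.COLOR_RGB2HSV)
for n,lo,hi in (("blue",95,128),("orange",5,22)):
    m=((H[...,0]>lo)&(H[...,0]<hi)&(H[...,1]>110)&(abs(P[...,2]-.064)<.008)&(abs(P[...,0]-.5)<.06)&(abs(P[...,1]-.09)<.08)).astype(np.uint8)
    if m.sum()>30:
        k=np.argwhere(m)[:,::-1].astype(np.float32); print(n,m.sum(),P[m>0].mean(0),np.median(P[m>0][:,2]),cv2.minEnclosingCircle(onplane(c,k,.064)[:,:2].astype(np.float32)))
g=(abs(P[...,2]-.104)<.006)&(abs(P[...,0]-.5)<.04)&(abs(P[...,1]-.09)<.08)
n,l,st,ce=cv2.connectedComponentsWithStats(g.astype(np.uint8))
for i in range(1,n):
    if st[i,4]>80:
        k=np.argwhere(l==i)[:,::-1]; print("top",st[i],cv2.minAreaRect(onplane(c,k,.104)[:,:2].astype(np.float32)))
print(robot.read_t())
```

```text
blue 845 [0.49906557 0.115899   0.06473588] 0.06492302055446214 ((0.48616647720336914, 0.08065497130155563), 0.07161598652601242)
orange 931 [0.50414752 0.05225458 0.06489117] 0.06492057124919676 ((0.5027316212654114, 0.05186957120895386), 0.026597624644637108)
top [238 135  28  36 771] ((0.5015429258346558, 0.12351126968860626), (0.021807147189974785, 0.029630931094288826), 77.56888580322266)
top [315 134  30  36 770] ((0.5036689639091492, 0.05251775681972504), (0.021882081404328346, 0.02927427925169468), 73.60437774658203)
9.775
```

View pics/w2.png

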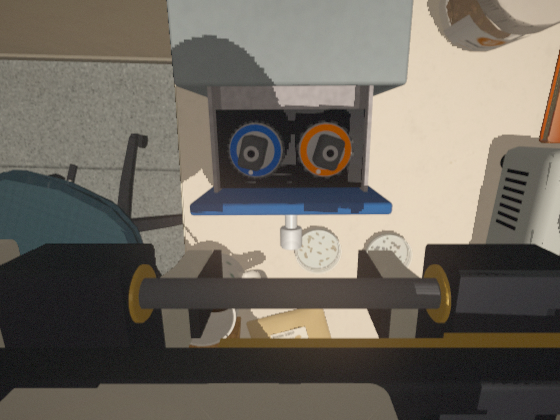

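The drawer is open. The fine disc (blue ring) is at pixel (255,150) with its white dot at (251,173), so its key points to the front and slightly +y. That agrees with the block angle, which puts disc y at 77.6°. The coarse disc is at (325,150). Next I'll grasp the fine disc, lift it, and look at the hub.

Run:
```python
from h import *
a=np.radians(77.57-180); yaw=np.radians(1.45)
g=np.array([.5015,.1235,.071])
robot.move_gripper(0.45)
robot.goto(g+[0,0,.08],R(a))
robot.servo_line(g,speed=.1)
robot.move_gripper(0.0); print("grip mm",robot.read_grip_width()*88,robot.read_finger_force(),robot.read_force(),robot.read_position())
robot.servo_line(g+[0,0,.02],speed=.05); print(robot.read_force())
robot.servo_line(g+[0,0,.2],speed=.2); print("grip mm",robot.read_grip_width()*88,robot.read_force())
v=np.array([.445-.0465,-.236-.036,.276])
robot.goto(v,R(yaw-np.pi/2))
im,d,c=grab("wrist","w3"); np.savez("pics/w3.npz",im=im,d=d,M=c[3],c=np.array(c[:3])); P=pmap(c,d); H=cv2.cvtColor(im,cv2.COLOR_RGB2HSV)
near=np.hypot(P[...,0]-.445,P[...,1]+.236)
rim=((abs(P[...,2]-.14)<.004)&(near<.056)).astype(np.uint8)
cs,_=cv2.findContours(rim,cv2.RETR_EXTERNAL,cv2.CHAIN_APPROX_NONE); k=max(cs,key=cv2.contourArea)[:,0]
print("rim",cv2.minEnclosingCircle(onplane(c,k,.14)[:,:2].astype(np.float32)))
hub=((abs(P[...,2]-.13)<.004)&(near<.026)).astype(np.uint8)
cs,_=cv2.findContours(hub,cv2.RETR_EXTERNAL,cv2.CHAIN_APPROX_NONE); k=max(cs,key=cv2.contourArea)[:,0]
e=cv2.fitEllipse(k); print("hub",cv2.minEnclosingCircle(onplane(c,k,.13)[:,:2].astype(np.float32)),e,onplane(c,[e[0]],.13))
red=((H[...,0]<8)|(H[...,0]>172))&(H[...,1]>120)&(near<.03); uv=np.argwhere(red)[:,::-1]; print("red",len(uv),uv.mean(0),onplane(c,[uv.mean(0)],.13))
u0,v0=map(int,e[0]); cv2.imwrite("pics/w3c.png",cv2.resize(im[v0-60:v0+60,u0-60:u0+60,::-1],None,fx=5,fy=5,interpolation=2)); print(u0,v0)
print(robot.read_t())
```

```text
grip mm 21.479293397733077 30.000577569007874 [-1.24882522  0.21739798  5.02994401] [0.50172429 0.12367918 0.07139227]
[ 0.99279752 -0.90589167 -2.30517024]
grip mm 22.12760743670994 [ 0.06068781  0.29395955 -2.32422723]
rim ((0.4437757730484009, -0.2373017519712448), 0.049709502607584)
hub ((0.4437037706375122, -0.2372516542673111), 0.021350624039769173) ((252.70204162597656, 153.7202911376953), (44.973487854003906, 45.710243225097656), 110.58743286132812) [[ 0.44450638 -0.23711986  0.13      ]]
red 17 [257.47058824 174.35294118] [[ 0.42573673 -0.24147687  0.13      ]]
252 153
15.5917
```

View pics/w3c.png

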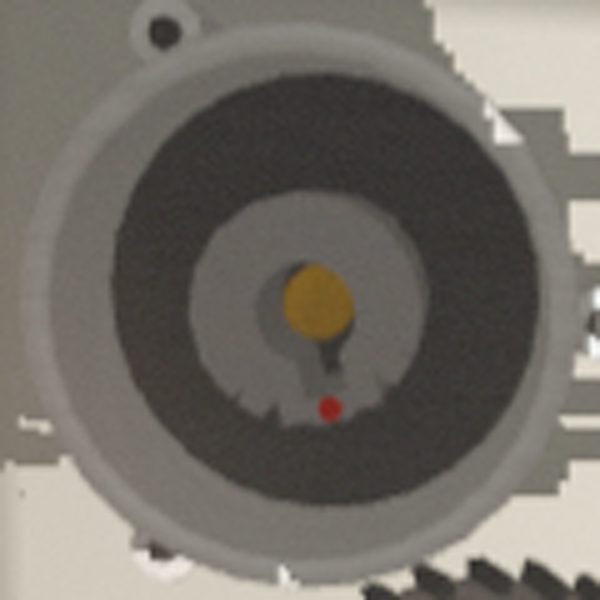

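View pics/w3.png

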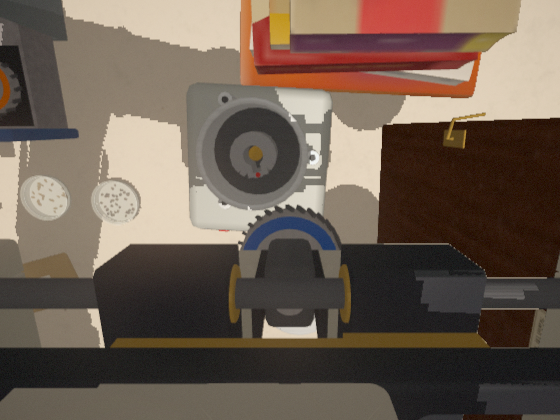

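The hub ellipse is centred at about pixel (253.4,154.4) and the rim centre agrees. The red dot is at (257.5,174) and the slot has the same direction, so the keyway heading is about 192.7°. The disc is held squarely at (290,270). Next I'll lower the shaft in with the key 12° off, then turn it into line.

```bash
cat > ins.py <<'E'
from h import *
def down(xy,z0,z1,step,ori,fmax,speed=.03):
    """stepwise descent; gives way sideways to contact force; stops at fmax"""
    xy=np.array(xy,float); z=z0
    while z>z1+1e-6:
        z=max(z-step,z1); robot.servo_line(np.r_[xy,z],ori,speed=speed); f=robot.read_force()
        if np.hypot(f[0],f[1])>3: xy+=np.clip(f[:2]*.00006,-.0004,.0004)
        if f[2]>fmax: break
    p=robot.read_position(); print("z cmd %.4f act %.4f"%(z,p[2]),"xy",xy.round(4),p[:2].round(4),"F",f.round(1),"T",robot.read_ft_torque().round(2),"t",robot.read_t())
    return xy,z
E
python3 - <<'E'
from ins import *
a=np.radians(-77.3-12); xy=np.array([.4439,-.2374])
robot.goto(np.r_[xy,.20],R(a)); print(robot.read_force())
xy,z=down(xy,.20,.187,.013,R(a),8,.1)
xy,z=down(xy,z,.1745,.002,R(a),8)
np.save("st.npy",np.r_[xy,z])
E
```

```text
[ 0.18529447  0.9759601  -0.03321122]
z cmd 0.1870 act 0.1877 xy [ 0.4439 -0.2374] [ 0.4437 -0.2377] F [-0.5 -0.2 -2.4] T [-0.08  0.06 -0.01] t 16.3417
z cmd 0.1745 act 0.1745 xy [ 0.4439 -0.2374] [ 0.4439 -0.2374] F [ 0.1 -0.  -2.1] T [-0.09 -0.07  0.  ] t 18.0917
```

The tip is 9 mm into the bore with no side force. Next I'll rest the key lightly on the face and turn it until it drops in.

Run:
```python
from ins import *
s=np.load("st.npy"); a=-77.3-12
xy,z=down(s[:2],s[2],.1690,.0007,R(np.radians(a)),2.5)
for da in range(-11,9):
    robot.servo_line(np.r_[xy,z],R(np.radians(-77.3+da)),speed=.03); f=robot.read_force()
    if da%2==0: print(da,robot.read_position()[2].round(4),f.round(1),robot.read_ft_torque()[2].round(2))
    if da>=-3 and f[2]<0: # key free to drop: probe deeper
        z2=z-.002; robot.servo_line(np.r_[xy,z2],speed=.03); f=robot.read_force(); print("probe",da,f.round(1))
        if f[2]<2.5: z=z2; a=-77.3+da; break
        robot.servo_line(np.r_[xy,z],speed=.03)
np.save("st.npy",np.r_[xy,z,a]); print(z,a,robot.read_t())
```

```text
z cmd 0.1690 act 0.1691 xy [ 0.4441 -0.2378] [ 0.4445 -0.2378] F [ 1.4 -3.6 -0.2] T [-1.24 -0.88  0.03] t 20.0917
-10 0.1689 [ 2.4 -1.8 -1.8] 0.04
-8 0.1689 [ 1.3 -1.7 -2.5] -0.03
-6 0.1688 [-0.2 -0.2 -1.8] 0.03
-4 0.169 [-0.3  0.4 -2.1] 0.02
probe -3 [ 0.1 -0.2 -2.3]
0.167 -80.3 22.5917
```

Run:
```python
from ins import *
s=np.load("st.npy"); xy,z=s[:2],s[2]
robot.servo_line(np.r_[xy,z],R(np.radians(-77.3)),speed=.03); print(robot.read_force().round(1),robot.read_ft_torque().round(2),robot.read_position().round(4),robot.read_grip_width()*88)
for z1 in (.163,.160):
    xy,z=down(xy,z,z1,.001,None,8)
    if robot.read_force()[2]>8: break
np.save("st.npy",np.r_[xy,z,-77.3])
im,d,c=grab("wrist"); cv2.imwrite("pics/w4.png",im[:,:,::-1])
```

```text
[-0.3  1.2 -3. ] [0.4  0.09 0.03] [ 0.444  -0.2377  0.1669] 21.480653281374334
z cmd 0.1630 act 0.1629 xy [ 0.4441 -0.2378] [ 0.4441 -0.2378] F [ 0.7  1.3 -2.6] T [ 0.75 -0.28 -0.02] t 23.8417
z cmd 0.1600 act 0.1603 xy [ 0.4441 -0.2376] [ 0.4443 -0.2377] F [-0.7  2.5  5.5] T [1.07 0.45 0.05] t 24.5917
```

View pics/w4.png

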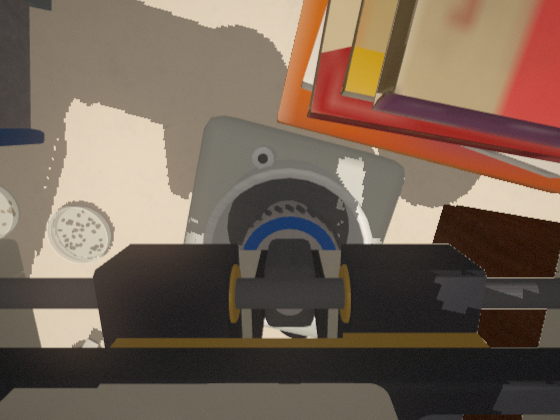

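The disc sits square in the chamber with the key in the keyway. The pin made contact at TCP z of about 0.161, as predicted. Next I'll press it home.

Run:
```python
from ins import *
s=np.load("st.npy"); xy,z=s[:2],s[2]
for z1 in (.157,.154,.152,.151,.150,.149,.148,.1475,.147,.1465,.146):
    xy,z=down(xy,z,z1,.001,None,27)
    if robot.read_force()[2]>27: break
np.save("st.npy",np.r_[xy,z,-77.3]); print(robot.read_grip_width()*88,robot.read_finger_force())
```

```text
z cmd 0.1570 act 0.1574 xy [ 0.4441 -0.2374] [ 0.4443 -0.2377] F [-1.   1.9  5.6] T [0.8  0.44 0.04] t 25.3917
z cmd 0.1540 act 0.1546 xy [ 0.4439 -0.2373] [ 0.4443 -0.2377] F [-2.9  2.4  7.9] T [ 1.05  0.73 -0.04] t 26.1417
z cmd 0.1520 act 0.1528 xy [ 0.4438 -0.2371] [ 0.4443 -0.2377] F [-2.1  2.9  8.6] T [ 0.95  0.78 -0.01] t 26.6417
z cmd 0.1510 act 0.1520 xy [ 0.4438 -0.2371] [ 0.4443 -0.2377] F [-1.8  1.7  8.2] T [0.71 0.76 0.02] t 26.8917
z cmd 0.1500 act 0.1510 xy [ 0.4438 -0.2371] [ 0.4443 -0.2376] F [-1.7  1.9 10.5] T [0.74 0.91 0.04] t 27.1417
z cmd 0.1490 act 0.1501 xy [ 0.4438 -0.2371] [ 0.4443 -0.2377] F [-1.7  1.7 10.8] T [ 0.85  0.94 -0.01] t 27.3917
z cmd 0.1480 act 0.1494 xy [ 0.4436 -0.2369] [ 0.4443 -0.2377] F [-3.1  3.1 14.1] T [ 1.08  1.29 -0.  ] t 27.6417
z cmd 0.1475 act 0.1493 xy [ 0.4434 -0.2368] [ 0.4444 -0.2377] F [-2.9  2.3 15.8] T [ 1.18  1.56 -0.  ] t 27.8917
z cmd 0.1470 act 0.1493 xy [ 0.4431 -0.2366] [ 0.4443 -0.2377] F [-4.3  3.9 20.3] T [1.35 1.96 0.02] t 28.1417
z cmd 0.1465 act 0.1493 xy [ 0.4428 -0.2364] [ 0.4443 -0.2377] F [-4.8  3.1 22.3] T [1.35 2.16 0.02] t 28.3917
z cmd 0.1460 act 0.1493 xy [ 0.4425 -0.2363] [ 0.4444 -0.2377] F [-5.4  2.3 25. ] T [ 1.3   2.33 -0.05] t 28.6417
21.908024785322024 30.022650361061096
```

It is on the hard stop: z holds at 0.1493 while the force climbs, and 0.1494 was predicted. I'll remove the sideways bias, keep pressing, and check stability.

Run:
```python
from h import *
robot.servo_line(np.array([.4441,-.2375,.1462]),speed=.03)
for _ in range(3):
    robot.dwell(.5); print(robot.read_position().round(4),robot.read_force().round(1),robot.read_ft_torque().round(2),robot.read_grip_width()*88)
im,d,c=grab("wrist"); P=pmap(c,d); H=cv2.cvtColor(im,cv2.COLOR_RGB2HSV)
m=(H[...,0]>95)&(H[...,0]<128)&(H[...,1]>110)&(np.hypot(P[...,0]-.444,P[...,1]+.2375)<.032)
print("ring z",np.median(P[m][:,2]),"expect .142; pts",m.sum())
im,d,c=grab("scene","s5"); print(robot.read_t())
```

```text
[ 0.4444 -0.2378  0.1492] [-9.7 10.3 29.8] [ 3.73  3.68 -0.01] 22.107511697330146
[ 0.4444 -0.2378  0.1492] [-10.    9.8  30.9] [ 3.75  3.67 -0.06] 21.96596437218317
[ 0.4444 -0.2378  0.1492] [-9.2 10.  31.2] [ 3.77  3.61 -0.03] 22.022382886812764
ring z 0.14286429657728744 expect .142; pts 1211
30.4917
```

View pics/s5.png

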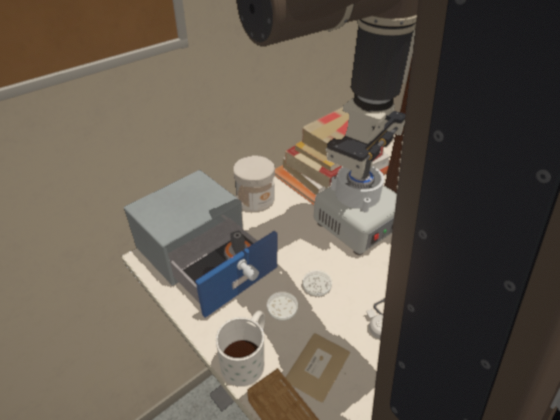

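The scene shows the disc seated in the mill, the drawer open with the coarse disc (240,245) in place, and the bystanders unmoved. I'll relieve the side load slightly and then hand in.

Run:
```python
from h import *
robot.servo_line(np.array([.4422,-.2363,.1461]),speed=.03)
for _ in range(2):
    robot.dwell(.5); p=robot.read_position(); f=robot.read_force(); print(p.round(4),f.round(1),robot.read_ft_torque().round(2),robot.read_grip_width()*88)
if p[2]<.1496 and 18<f[2]<35: print(robot.job_done(),robot.read_t())
```

```text
[ 0.4442 -0.2376  0.1493] [-4.   2.7 24.2] [ 1.07  1.64 -0.02] 21.78643103952303
[ 0.4442 -0.2376  0.1493] [-3.5  3.5 23.5] [ 1.01  1.58 -0.01] 22.096377596757865
the job is handed in; nothing more can be done
the job is handed in; nothing more can be done
```

The job is handed in: the fine disc is keyed into the mill hub and pressed fully home (about 24 N) with the gripper still holding it, the drawer is fully open, the coarse disc is in its hole, and the other things on the desk look unmoved.

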